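# Prime the labelling machine's hand lubricator

## Task

Push the yellow dust cover of the grey hand lubrication pump aside, clear of the red plunger, and then push the plunger fully down and let it come fully back up, again and again, until the indicator pin beside it stands fully out with its whole green band showing. Only push with the fingertips: do not grip, pull up or lift anything, do not touch the pin itself, and leave the sanitiser bottle, the jar and the wrench where they are. Finish with the plunger let up and the cover still swung aside.

Things in the scene. Friction and masses are not known exactly. Their poses are not given: they have to be found in the camera images.
- pump: hand pump bolted to the bed: grey housing 110 (x) x 220 (y) x 90 mm high on a base plate 150 x 340 x 12, gauge on its -x face, amber oil cup (66 mm wide, 92 high) at its -y end; turned by up to 0.5 rad. Origin: centre of the plate's underside, z up. In its frame: plunger axis (0, 0), pin (0, +85 mm), cover pivot (0, -65 mm)
- plunger (a joint): travel of the red plunger, m: 0 at rest (up), 0.022 fully down, negative if pulled up. Spring: almost nothing at first, 14 to 16 N fully down (2 N more when pushed at 0.1 m/s); it comes back in about 0.2 s. Each full stroke drives a ratchet that lifts the pin; strokes under about 18 mm or without a full return may lift nothing
- plunger_top (a point): centre of the top face of the plunger's red mushroom cap (46 mm diameter, 10 mm thick), 135 mm above the bed at rest and 113 mm fully down; it moves with the cap. The dust cover hangs 9 mm above it when closed
- pin (a joint): how far the indicator pin has come out, m: starts at 0 to 0.0065, jumps 6 to 12 mm with each full stroke and stays there by friction; three or four full strokes bring it fully out, to about 0.029 (over 0.027 is fully out); further strokes then lift it no more
- pin_top (a point): centre of the top of the indicator pin, 12 mm diameter, white head on a steel shaft, standing in a black bezel; the top is 99 mm above the bed when fully in and 128 mm fully out, when the whole 8 mm green band at the foot of its shaft has come clear of the bezel
- cover (a joint): swing of the yellow dust cover about its vertical pivot, rad: 0 closed, with its disc over the plunger; it grows as the disc swings horizontally to the +x side of the pump (clockwise seen from above), stop at 1.9; starts at 0 to 0.3. Light friction, about 1 N at the knob; it stays where it is left
- cover_knob (a point): centre of the top of the upright black knob (16 mm diameter, 30 mm tall) on the centre of the cover's disc (64 mm diameter, 6 mm thick); knob top 180 mm, disc top 150 mm above the bed; 65 mm from the pivot axis
- cover_pivot (a point): point on the cover's vertical pivot axis at the height of the disc's top (150 mm above the bed)
- sanitiser: loose sanitiser bottle, blue, 66 mm diameter, white pump head, 170 mm tall; bystander. Origin: centre of its underside
- jar: loose sample jar, glass with yellow cap, 60 mm diameter, 100 mm tall; bystander. Origin: centre of its underside
- wrench: loose steel wrench, 170 mm long, lying flat beyond the pump; bystander. Its x axis runs along it

How it is judged:
By the outcome, as a careful person would: the job done as asked, in the order asked, and still so for the second after the job is handed in, with the robot touching nothing.
It also fails if it takes over 48 s, if anything falls off the work surface, if the arm or the gripper's body presses on something with over 40 N, if the wrist force passes 120 N, or if a joint passes its speed limit or range.

## Robot

A 6-joint arm with a two-finger parallel gripper is mounted at the origin on the work surface. World frame = base frame: x ahead of the robot, y to its left, z up, the work surface at z = 0. Lengths are in m, angles in rad, forces in N, time in s.
With the tool pointing down it reaches from about 0.375 to 0.975 m from the base axis. Payload 3.8 kg.
Tool frame: the origin (TCP) lies at the very end of the fingers, on their centre line; the grasp point (between the pads) lies 19 mm behind it (tcp_to_grasp is the distance from the TCP to the grasp point, in m); z points along the fingers, y is the line along which they close (so a half turn about z gives the same grasp; the last joint's range is limited). The gripper opens to 85 mm and grips with 20 to 120 N. Pads are 22 mm wide; open, the fingers measure 114 mm over their backs; the gripper's body (76 mm by 85 mm) begins 54 mm behind the grasp point. The pads swing forward as they close: fully open they stand 13 mm farther back than shut.
Start: joints at [-1.325, 0.264, 1.604, -0, 1.274, -0.037], TCP at [0.188, -0.648, 0.231] pointing down, gripper open.
Joint ranges: [-2.63, 2.63], [-0.94, 2.18], [0.31, 2.57], [-1.31, 4.45], [0, 2.66], [-2.55, 2.55]. Speed limits (rad/s): [2.57, 2.57, 3.14, 3.14, 3.14, 3.14].

## Interface

Orientations are given as [roll, pitch, yaw] about the fixed x, y, z axes, in that order (R = Rz(yaw) Ry(pitch) Rx(roll)).
In Python, from cell import read_state, grab_frame, calibration, job_done, tcp_to_grasp gives the robot as it stands. The module is installed in compiled form; this text tells all that it offers.
- The arm moves only by the tool arm_command, never from a script. Its arguments are lists of equal length, an entry for each row: "slide": the shift along the tool's x, y, z in mm, a list of three; "spin": the turn about the tool's z in rad. In form: {"slide": [[x, y, z], ...], "spin": [spin, ...]}. A call has 1 to 12 rows; each row is the pose to reach, as a shift and turn from the pose commanded when the call began, along the tool's axes at that moment; what a row does not reach only later rows make up. A row lasts 1/8 s, in which the tool goes at most 62.5 mm and 10.7 degrees, less where a joint would pass 70% of its speed; a pose out of reach is approached as far as the arm can. A call with a gripper value outside its range is refused whole. "fingers" is the finger opening in mm, from 0 to 85.4, set as the call begins (left out, the last holds). The fingers move at their own pace and stop on an object; "newtons" is the grip in N (left out, the last holds). Time passes only in rows, so rows that repeat a pose let the fingers close. It gives the time, the measured TCP pose, the force, the opening and the grip force at its end, in the units of the state.
- read_state(): the state, without advancing time (a new reading comes with each control period).
- grab_frame(name): name is "scene" or "side" or "wrist"; returns (picture, depth): 400x640x3 uint8, red, green, blue; 400x640 float32, m along the optical axis (not along the pixel's ray), 0 where there is no reading.
- calibration(name): a dict with "K" (3x3 intrinsics, pixels), "world_from_camera" (4x4, takes a point from camera to world coordinates). Camera axes: x right, y up, looking along -z (the intrinsics and any distortion apply to the point x, -y, -z); pixel columns grow to the right and rows downward; lengths in m; the calibration is good to about 2 mm. A picture is of the moment at which its call begins: read the wrist's pose just before it. calibration takes no time and is no camera call; for the wrist camera it gives the pose at the moment of the call.
- job_done(): hands the job in; it is judged then, once.
The state is a dict: "time": time; "joints": joint angles; "dq": joint speeds; "tau": joint torques, N m; "eef_pos": TCP position; "tool_rot": TCP orientation; "wrist_force": force on the tool from outside, world axes, zero at the start; "ft_torque": the same for the moment, N m; "width": finger opening in m; "grasp_force": force on a finger pad.
Only numpy, scipy, OpenCV 4.12 (cv2) and the standard library are available. Lean on these libraries where they do the work, as an engineer would, in place of code of your own. Each camera call takes 0.05 s, during which the arm holds its last target. There are 200 camera calls.

## Working session

There is one attempt and no reset: what is moved stays moved. The work goes in short steps, Python scripts to look and compute and a tool call to move; the robot and the scene stay as the last step left them, time stands still between calls to the robot, and variables do not carry over. Pictures are saved under pics/ and viewed, at most 10 in all, crops included, and the job is handed in when it is done.

Besides the shell and the picture viewer there is one more tool, called after ">>>" in YAML: its name, and indented under it one key for each argument. arm_command: Moves the arm, as the interface text tells. Its arguments: {"type":"object","properties":{"slide":{"type":"array","items":{"type":"array","items":{"type":"number"}}},"spin":{"type":"array","items":{"type":"number"}},"fingers":{"type":"number"},"newtons":{"type":"number"}},"required":["slide","spin"]}

```bash
mkdir -p pics; cat > h.py <<'E'
import numpy as np, cv2
from cell import *
def ray(n,px,cal=None):
    c=cal or calibration(n); K=np.array(c["K"]); T=np.array(c["world_from_camera"])
    d=np.linalg.solve(K,np.array([px[0],px[1],1.])); d=T[:3,:3]@np.array([d[0],-d[1],-d[2]])
    return T[:3,3],d
def onplane(n,px,z,cal=None):
    o,d=ray(n,px,cal); return o+d*(z-o[2])/d[2]
def cloud(n,dep,cal=None):
    c=cal or calibration(n); K=np.array(c["K"]); T=np.array(c["world_from_camera"])
    v,u=np.mgrid[:dep.shape[0],:dep.shape[1]]
    p=np.stack([u,v,np.ones_like(u)],-1)@np.linalg.inv(K).T*dep[...,None]
    p=p*[1,-1,-1]; return p@T[:3,:3].T+T[:3,3]
def blobs(m,amin=40):
    n,l,s,c=cv2.connectedComponentsWithStats(m.astype(np.uint8)); return [(l==i,s[i],c[i]) for i in range(1,n) if s[i][4]>amin]
E
python3 - <<'E'
from h import *
ims=[]
for n in("scene","side"):
    p,d=grab_frame(n); np.savez(f"{n}0.npz",p=p,d=d); cv2.imwrite(f"pics/{n}0.png",p[...,::-1])
    P=cloud(n,d); h=cv2.cvtColor(p,cv2.COLOR_RGB2HSV)
    for nm,lo,hi in(("yel",(22,120,100),(35,255,255)),("red",(0,150,80),(8,255,255)),("blue",(100,120,50),(130,255,255))):
        for m,s,c in blobs(cv2.inRange(h,lo,hi)>0):
            q=P[m&(d>0)]; print(n,nm,s,c.round(),np.median(q,0).round(3) if len(q) else None)
s=read_state();print(s["time"],s["eef_pos"],s["tool_rot"],s["width"])
E
```

```text
scene blue [ 273   60   76   55 2895] [311.  86.] [ 0.108 -0.594  0.099]
scene blue [262 138  21  38 582] [273. 157.] [ 0.545 -0.284  0.076]
side blue [ 541  141   99  103 6444] [597. 191.] [ 0.06  -0.573  0.118]
side blue [395 153  26  41 641] [406. 174.] [ 0.515 -0.282  0.088]
0.1 [ 0.18815098 -0.6475267   0.23006032] [-3.13949048e+00 -6.84200838e-05  2.82755177e-01] 0.08521738927741747
```

View pics/scene0.png

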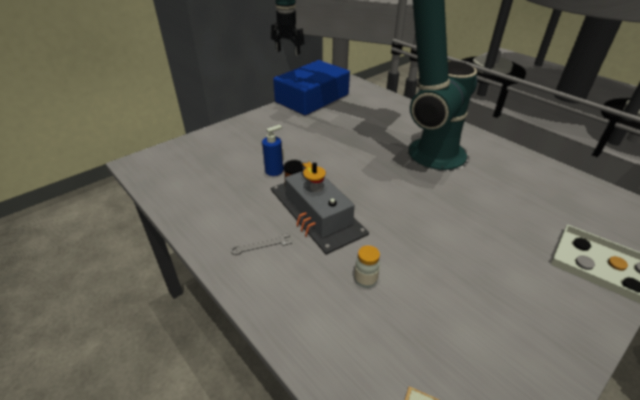

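View pics/side0.png

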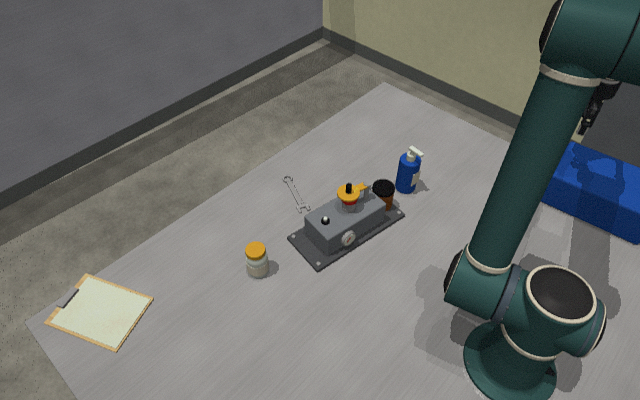

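The scene view shows the cover at about (315,173), the knob top at (314,165), the pin at (333,202), the bottle at (273,155) and the jar at (367,258). The side view shows the knob top at (348,185), the pin at (325,220), the oil cup at (384,188) and the jar at (257,250).

```bash
python3 - <<'E'
from h import *
px={"scene":dict(knob=(314,165),pin=(333,201)),"side":dict(knob=(348,185),pin=(325,219))}
for n in px:
    for k,z in(("knob",.18),("pin",.102)): print(n,k,onplane(n,px[n][k],z).round(3))
    f=np.load(n+"0.npz");p,d=f["p"],f["d"];h=cv2.cvtColor(p,cv2.COLOR_RGB2HSV);P=cloud(n,d)
    for m,s,c in blobs(cv2.inRange(h,(14,150,120),(28,255,255))>0):
        q=P[m&(d>0)]; print(n,"yel",s,c.round(),np.median(q,0).round(3) if len(q) else None)
    # housing top: points z .08-.1 in the pump area
    m=(abs(P[...,2]-.09)<.006)&(P[...,0]>.4)&(P[...,0]<.8)&(abs(P[...,1]+.15)<.25)&(h[...,1]<90)&(d>0)
    b=max(blobs(m),key=lambda t:t[1][4]); print("top",cv2.minAreaRect(P[b[0]][:,:2].astype(np.float32)))
E
```

```text
scene knob [ 0.568 -0.044  0.18 ]
scene pin [0.569 0.038 0.102]
scene yel [303 162  22  18 234] [313. 172.] [ 0.566 -0.049  0.15 ]
scene yel [359 246  21  17 273] [369. 254.] [0.638 0.238 0.1  ]
scene yel [610 257  17  12 131] [618. 263.] [0.102 0.646 0.015]
top ((0.5547760725021362, -0.07485237717628479), (0.29165902733802795, 0.11132524907588959), 81.7839126586914)
side knob [ 0.559 -0.049  0.18 ]
side pin [0.567 0.035 0.102]
side yel [337 183  30  19 297] [350. 192.] [ 0.552 -0.05   0.151]
side yel [245 242  20  17 260] [255. 250.] [0.63  0.237 0.101]
top ((0.5485952496528625, -0.07435320317745209), (0.29313716292381287, 0.11365239322185516), 79.92009735107422)
```

>>> arm_command:
  slide:
    - [479,-494,-20]
    - [479,-494,-20]
    - [479,-494,-20]
    - [479,-494,-20]
    - [479,-494,-20]
    - [479,-494,-20]
    - [479,-494,-20]
    - [479,-494,-20]
    - [479,-494,-20]
    - [479,-494,-20]
    - [479,-494,-20]
    - [479,-494,-20]
  spin: [-1.13,-1.13,-1.13,-1.13,-1.13,-1.13,-1.13,-1.13,-1.13,-1.13,-1.13,-1.13]
  fingers: 0

```text
time: 1.6
eef_pos: [0.5116, -0.0363, 0.251]
tool_rot: [-3.141, -0.001, 1.419]
wrist_force: [-0.5, 0.5, 0.7]
width: -0.0
grasp_force: 0.0
```

```bash
python3 - <<'E'
from h import *
c=calibration("wrist");p,d=grab_frame("wrist"); np.savez("w1.npz",p=p,d=d,K=c["K"],T=c["world_from_camera"]); cv2.imwrite("pics/w1.png",p[...,::-1])
h=cv2.cvtColor(p,cv2.COLOR_RGB2HSV)
for nm,lo,hi in(("yel",(14,150,100),(28,255,255)),("red",(0,150,80),(8,255,255))):
    for m,s,ce in blobs(cv2.inRange(h,lo,hi)>0,200): print(nm,s,ce.round())
for n in("scene","side"): pass
s=read_state();print(s["time"],s["eef_pos"],s["tool_rot"],s["joints"],s["wrist_force"])
E
```

```text
yel [ 342  160   85  112 5496] [382. 206.]
1.65 [ 0.51068591 -0.03825769  0.25078806] [-3.14053098e+00  2.23075838e-04  1.41716367e+00] [-1.23285875e-01 -5.84548331e-02  1.92144675e+00 -1.99139333e-04
  1.27966869e+00  3.04041632e-02] [-0.17674728 -0.70578318  0.54376989]
```

View pics/w1.png

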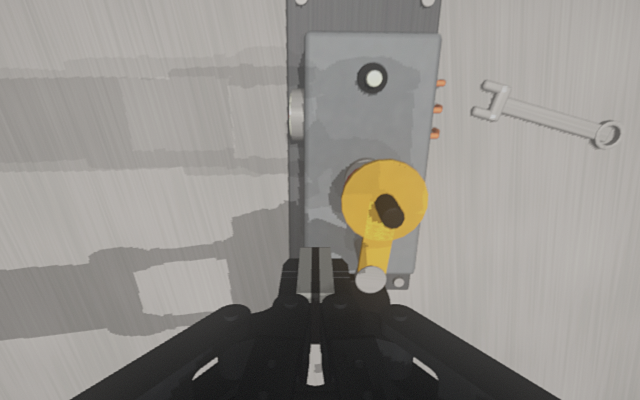

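The wrist view shows the pin head at (374,78), the disc centred at about (385,200), the pivot cap at (370,280), and the fingertips at (316,255).

```bash
python3 - <<'E'
from h import *
f=np.load("w1.npz");c=dict(K=f["K"],world_from_camera=f["T"])
P=cloud("wrist",f["d"],c)
pin=onplane("wrist",(374,78),.102,c);piv=onplane("wrist",(370,280),.155,c);disc=onplane("wrist",(385,200),.15,c)
print("pin",pin,P[78,374],"piv",piv,P[280,370],"disc",disc,P[185,370])
ya=pin-piv;t=np.arctan2(ya[1],ya[0]);print("yaw",t-np.pi/2,np.hypot(*ya[:2]))
plu=piv+(pin-piv)*65/150;print("plunger",plu)
k=disc-piv;print("cover",t-np.arctan2(k[1],k[0]),np.hypot(*k[:2]))
E
```

```text
pin [0.56951573 0.03443192 0.102     ] [0.56894723 0.03461011 0.1057087 ] piv [ 0.54392732 -0.11120198  0.155     ] [ 0.5441973  -0.11345909  0.15162792] disc [ 0.56190029 -0.04896112  0.15      ] [ 0.55232426 -0.03612051  0.14926007]
yaw -0.17392838824759194 0.14786480700495855
plunger [ 0.55501563 -0.04809396  0.13203333]
cover 0.10718928329705246 0.0647838896170266
```

```bash
python3 - <<'E'
from h import *
s=read_state();e=np.array(s["eef_pos"]);y=s["tool_rot"][2]
X=np.array([np.cos(y),np.sin(y)]);Y=np.array([np.sin(y),-np.cos(y)])
piv=np.array([.5437,-.1118]);yw=-.172
R=np.array([[np.cos(yw),-np.sin(yw)],[np.sin(yw),np.cos(yw)]])
for a in np.r_[.1:1.75:.16]:
    k=.065*np.array([np.sin(a),np.cos(a)]);t=k-.023*np.array([np.cos(a),-np.sin(a)])
    w=piv+R@t-e[:2];print(round(a,2),(w@X*1e3).round(),(w@Y*1e3).round())
w=np.array([.555,-.048])-e[:2];print("plunger",w@X*1e3,w@Y*1e3)
E
```

```text
0.1 -0.0 29.0
0.26 1.0 40.0
0.42 1.0 51.0
0.58 -1.0 61.0
0.74 -5.0 72.0
0.9 -10.0 82.0
1.06 -17.0 90.0
1.22 -25.0 98.0
1.38 -34.0 104.0
1.54 -44.0 109.0
1.7 -54.0 112.0
plunger -2.8462178500417856 45.282997973071986
```

>>> arm_command:
  slide:
    - [0,0,50]
    - [0,0,86]
    - [0,12,86]
    - [0,25,86]
    - [1,40,86]
    - [1,51,86]
    - [-1,61,86]
    - [-5,72,86]
    - [-10,82,86]
    - [-17,90,86]
    - [-25,98,86]
    - [-34,104,86]
  spin: [0,0,0,0,0.16,0.32,0.48,0.64,0.8,0.96,1.12,1.28]

```text
time: 3.15
eef_pos: [0.6104, -0.0911, 0.168]
tool_rot: [3.141, -0.004, 0.127]
wrist_force: [-1.3, 1.9, -0.9]
width: -0.0001
grasp_force: 0.6
```

>>> arm_command:
  slide:
    - [1,11,0]
    - [-1,22,0]
    - [-1,22,0]
    - [-1,0,-15]
    - [0,-20,-60]
    - [0,-50,-80]
    - [0,-70,-80]
    - [0,-70,-80]
  spin: [0.16,0.3,0.3,0.3,0.3,0.3,0.3,0.3]

```text
time: 4.15
eef_pos: [0.598, -0.0188, 0.2451]
tool_rot: [3.142, 0.0, -0.164]
wrist_force: [-0.0, -0.2, -0.2]
width: 0.0
grasp_force: 0.0
```

```bash
python3 - <<'E'
from h import *
c=calibration("wrist");p,d=grab_frame("wrist"); cv2.imwrite("pics/w2.png",p[...,::-1])
P=cloud("wrist",d,c);h=cv2.cvtColor(p,cv2.COLOR_RGB2HSV)
for nm,lo,hi,z in(("yel",(14,150,100),(28,255,255),.15),("red",(0,150,80),(8,255,255),.135),("red",(172,150,80),(180,255,255),.135)):
    for m,s,ce in blobs(cv2.inRange(h,lo,hi)>0,200): print(nm,s,ce.round(),onplane("wrist",ce,z,c),np.median(P[m],0))
s=read_state();print(s["time"],s["eef_pos"],s["tool_rot"],s["wrist_force"])
E
```

```text
yel [ 434  127   94  108 4789] [471. 173.] [ 0.59688637 -0.12654456  0.15      ] [ 0.59909286 -0.1235247   0.14972452]
yel [   0  148   50   61 2443] [ 21. 178.] [0.64375087 0.1823024  0.15      ] [0.63532529 0.22756547 0.09969423]
red [ 336  203   57   55 2366] [364. 231.] [ 0.55781992 -0.04927757  0.135     ] [ 0.55768431 -0.04926537  0.13466289]
4.2 [ 0.59774082 -0.01982929  0.24426213] [ 3.14091815e+00  1.62954873e-03 -1.64649426e-01] [ 0.22147456 -0.27603834  0.14248863]
```

View pics/w2.png

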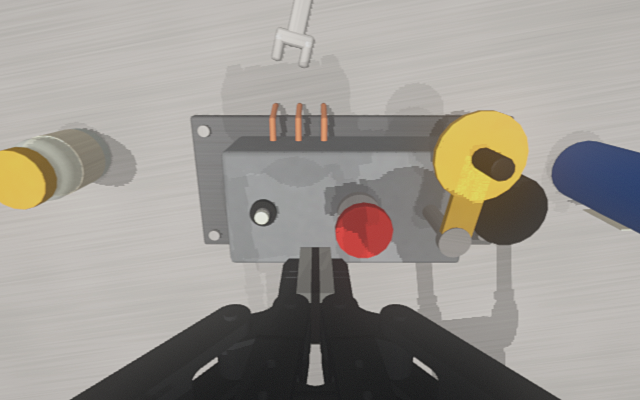

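The wrist view shows the cover swung aside (disc at (480,155)) and the red cap fully uncovered at (364,231). The pin is at (262,214).

>>> arm_command:
  slide:
    - [-36,36,0]
    - [-36,36,0]
    - [-36,36,0]
    - [-36,36,0]
    - [-36,36,0]
    - [-36,36,20]
    - [-36,36,50]
    - [-36,36,80]
    - [-36,36,94]
    - [-36,36,94]
  spin: [-1.57,-1.57,-1.57,-1.57,-1.57,-1.57,-1.57,-1.57,-1.57,-1.57]

```text
time: 5.45
eef_pos: [0.5548, -0.0508, 0.1481]
tool_rot: [-3.135, 0.001, 1.401]
wrist_force: [0.5, 0.1, 0.1]
width: -0.0002
grasp_force: 0.0
```

>>> arm_command:
  slide:
    - [0,0,10]
    - [0,0,18]
    - [0,0,26]
    - [0,0,34]
    - [0,0,37]
    - [0,0,37]
    - [0,0,37]
  spin: [0,0,0,0,0,0,0]

```text
time: 6.32
eef_pos: [0.5576, -0.0505, 0.1164]
tool_rot: [3.14, 0.001, 1.403]
wrist_force: [-3.3, -0.6, 10.6]
width: -0.0001
grasp_force: 5.6
```

>>> arm_command:
  slide:
    - [0,0,4]
    - [0,0,6]
    - [0,0,6]
    - [0,0,6]
  spin: [0,0,0,0]

```text
time: 6.82
eef_pos: [0.5577, -0.0506, 0.1129]
tool_rot: [3.14, 0.001, 1.403]
wrist_force: [-11.4, 0.1, 25.4]
width: 0.0001
grasp_force: 12.5
```

>>> arm_command:
  slide:
    - [0,0,-12]
    - [0,0,-30]
    - [0,0,-42]
    - [0,0,-42]
    - [0,0,-42]
    - [0,0,-30]
    - [0,0,-20]
    - [0,0,-10]
    - [0,0,-3]
    - [0,0,0]
    - [0,0,0]
    - [0,0,0]
  spin: [0,0,0,0,0,0,0,0,0,0,0,0]

```text
time: 8.32
eef_pos: [0.5571, -0.0502, 0.1128]
tool_rot: [-3.141, 0.0, 1.403]
wrist_force: [-12.8, 1.2, 31.4]
width: 0.0
grasp_force: 15.8
```

>>> arm_command:
  slide:
    - [0,0,-12]
    - [0,0,-30]
    - [0,0,-42]
    - [0,0,-42]
    - [0,0,-42]
    - [0,0,-30]
    - [0,0,-20]
    - [0,0,-10]
    - [0,0,-3]
    - [0,0,0]
    - [0,0,0]
    - [0,0,0]
  spin: [0,0,0,0,0,0,0,0,0,0,0,0]

```text
time: 9.82
eef_pos: [0.5572, -0.0502, 0.1128]
tool_rot: [-3.141, 0.0, 1.403]
wrist_force: [-13.9, 1.0, 30.8]
width: 0.0003
grasp_force: 15.7
```

>>> arm_command:
  slide:
    - [0,0,-12]
    - [0,0,-30]
    - [0,0,-42]
    - [0,0,-42]
    - [0,0,-42]
  spin: [0,0,0,0,0]

```text
time: 10.45
eef_pos: [0.5564, -0.0501, 0.1494]
tool_rot: [-3.14, 0.0, 1.403]
wrist_force: [-0.6, 0.2, -0.0]
width: -0.0002
grasp_force: 0.0
```

```bash
python3 - <<'E'
from h import *
c=calibration("wrist");p,d=grab_frame("wrist"); cv2.imwrite("pics/w3.png",p[...,::-1])
print(read_state()["time"])
P=cloud("wrist",d,c)
m=(np.hypot(P[...,0]-.5695,P[...,1]-.0345)<.016)&(d>0)&(P[...,2]>.093)
print("pin tops",m.sum(),np.percentile(P[m][:,2],[10,50,90,97]) if m.any() else 0)
p,d=grab_frame("side");cv2.imwrite("pics/s3.png",cv2.resize(p[150:270,280:440,::-1],None,fx=5,fy=5,interpolation=cv2.INTER_CUBIC)[:600])
E
```

```text
10.5
pin tops 1760 [0.09518307 0.0963674  0.12835074 0.12884167]
```

View pics/w3.png

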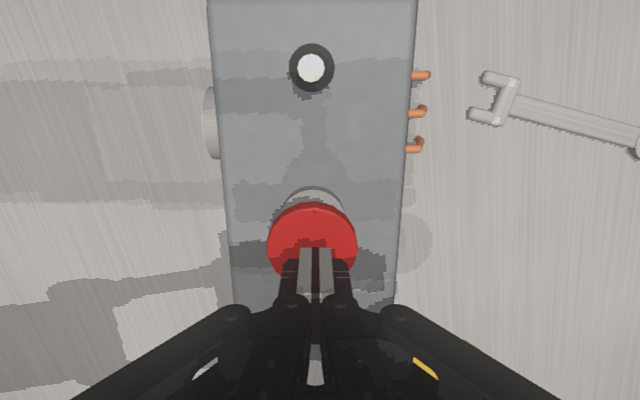

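The pin head at (311,68) now reads 128.4 mm, which is fully out. The cap is up at (312,245). I'll retreat and confirm.

>>> arm_command:
  slide:
    - [0,0,-40]
    - [0,0,-90]
    - [0,0,-120]
    - [-30,-60,-120]
    - [-30,-60,-120]
    - [-30,-60,-120]
  spin: [0,0,0,0,0,0]

```text
time: 11.3
eef_pos: [0.4926, -0.0698, 0.2699]
tool_rot: [-3.142, -0.0, 1.402]
wrist_force: [0.3, 0.2, 0.5]
width: -0.0
grasp_force: 0.0
```

```bash
python3 - <<'E'
from h import *
c=calibration("wrist");p,d=grab_frame("wrist");P=cloud("wrist",d,c);h=cv2.cvtColor(p,cv2.COLOR_RGB2HSV)
for nm,lo,hi in(("yel",(14,150,100),(28,255,255)),("red",(0,150,80),(8,255,255)),("green",(40,80,40),(85,255,255))):
    for m,s,ce in blobs(cv2.inRange(h,lo,hi)>0,8): print(nm,s,np.median(P[m],0),np.percentile(P[m][:,2],[5,95]))
m=(np.hypot(P[...,0]-.5695,P[...,1]-.0345)<.016)&(d>0)&(P[...,2]>.11);print(m.sum(),np.median(P[m],0))
q,_=grab_frame("side")
a=cv2.resize(p[:,:,::-1],(400,250));b=cv2.resize(q[165:265,280:440,::-1],(400,250),interpolation=cv2.INTER_CUBIC)
cv2.imwrite("pics/f.png",np.hstack([a,b]))
E
```

```text
yel [476 200  13   6  14] [ 0.62064994 -0.1055864   0.14938336] [0.14814427 0.15032927]
yel [ 395  205   93   64 1854] [ 0.58505904 -0.12577546  0.14987439] [0.14860539 0.1509501 ]
yel [449 226   8   5  17] [ 0.59679243 -0.123649    0.14997547] [0.14908098 0.15089027]
yel [444 237   6   4  16] [ 0.59155068 -0.13294244  0.14982124] [0.14928068 0.15112976]
yel [492 244   9  12  20] [ 0.63127403 -0.15097363  0.15013101] [0.14850544 0.15082683]
red [ 360  112   57   57 2506] [ 0.55525302 -0.04740856  0.13494334] [0.13374038 0.13619465]
298 [0.56745623 0.03462724 0.12776549]
```

View pics/f.png

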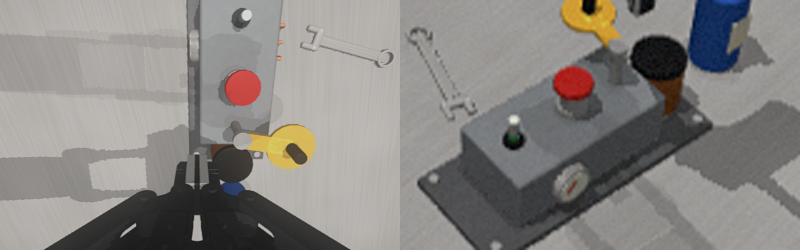

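The pin stands out with green at its foot (right panel, (515,138)). Its top reads about 128 mm, the cap is back up at 135 mm, and the cover is aside.

```bash
python3 -c "from cell import job_done; print(job_done())"
```

```text
the job is handed in; nothing more can be done
None
```

The job is done and handed in at about 11 s: the cover is swung aside, three full plunger strokes brought the pin fully out (top at about 128 mm) with green showing at its foot, and the plunger is back up.

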